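# Check-weigh a castor wheel

### The arm

A 7-joint arm with a two-finger parallel gripper is mounted at the origin on the work surface. World frame = base frame: x ahead of the robot, y to its left, z up, the work surface at z = 0. Lengths are in m, angles in rad, forces in N, time in s.
With the tool pointing down it reaches from about 0.4 to 0.9 m from the base axis. Payload 5.5 kg.
Tool frame: the origin (TCP) lies on the centre line of the jaws, within the pads' length; the fingertips stand 19 mm ahead of it and the grasp point (between the pads) is the TCP (robot.finger_overhang is the distance from the TCP to the fingertips, in m); x points along the fingers, y is the direction in which the jaws open and shut, and the axes are right-handed (so a half turn about x gives the same grasp; the last joint's range is limited). The gripper opens to 85 mm and grips with 20 to 120 N. Pads are 22 mm wide; open, the fingers measure 114 mm over their backs; the gripper's body (76 mm by 85 mm) begins 54 mm behind the grasp point. The pads swing forward as they close: fully open they stand 13 mm farther back than shut.
Start: joints at [1.535, 0.501, -0.427, 1.55, 0.221, 1.138, -0.21], TCP at [0.191, -0.621, 0.25] pointing down, gripper open.
Joint ranges: [-2.88, 2.88], [-0.31, 2.03], [-1.54, 1.56], [0.2, 2.42], [-1.41, 4.55], [0.19, 2.02], [-2.57, 2.57]. Speed limits (rad/s): [2.57, 2.57, 3.14, 3.14, 3.14, 3.14, 3.14].

### API

Orientations are given as [roll, pitch, yaw] about the fixed x, y, z axes, in that order (R = Rz(yaw) Ry(pitch) Rx(roll)).
In Python, from station import robot gives the robot as it stands.
- The arm moves only by the shell command python3 -m jog 'ROWS' [OPENING] [FORCE]. ROWS is text: rows parted by semicolons, each of 6 numbers parted by spaces: the shift along the tool's x, y, z in cm, then the turn, a rotation vector about the tool's x, y, z in units of 5 degrees (1.0 is 5 degrees). In form: dx dy dz wx wy wz; .... A call has 1 to 12 rows; each row is the pose to reach, as a shift and turn from the pose commanded when the call began, along the tool's axes at that moment; what a row does not reach only later rows make up. A row lasts 1/10 s, in which the tool goes at most 50 mm and 8.59 degrees, less where a joint would pass 70% of its speed; a pose out of reach is approached as far as the arm can. A call with a gripper value outside its range is refused whole. OPENING is the opening, from 0 (shut) to 1 (fully open), set as the call begins (- or left out, the last holds). The fingers move at their own pace and stop on an object; FORCE is the grip in N (left out, the last holds). Time passes only in rows, so rows that repeat a pose let the fingers close. It gives the time, the measured TCP pose, the force and the opening at its end, in the units of the state.
- robot.sense(): the state, without advancing time (a new reading comes with each control period).
- robot.get_image(name): name is "side" or "top"; returns the picture (420x560x3 uint8, blue, green, red); there is no depth.
- robot.get_calibration(name): a dict with "fx", "fy", "cx", "cy" (pixels), "world_from_camera" (4x4, takes a point from camera to world coordinates). Camera axes: x right, y down, z forward; pixel columns grow to the right and rows downward; lengths in m; the calibration is good to about 2 mm. A picture is of the moment at which its call begins. get_calibration takes no time and is no camera call.
- robot.job_done(): hands the job in, once; it reports no verdict.
Trained networks look in the newest picture that a camera, given by its name, has taken for a name from the list of things; names that differ only in an ending like _2 or _b are one class to them, and where a whole thing is asked for, a point or a joint stands for the part that bears it (a point fixed in the world has none). Each returns a list of dicts, best first, with "confidence" (0 to 1); they miss things now and then, are a little off and sometimes report something else, mostly with a low value. They report only what shows in the picture. A call takes as long as a camera call. They do not tell look-alikes from the thing itself.
- robot.trace(camera, target): "region" (420x560 bool, what is visible of it) and "box" ([centre column, centre row, width, height] in pixels, round what is visible of it).
The state is a dict: "t": time; "qpos": joint angles; "qvel": joint speeds; "joint_torque": joint torques, N m; "tool_pos": TCP position; "ee_rot": TCP orientation; "force": force on the tool from outside, world axes, zero at the start; "torque": the same for the moment, N m; "finger_gap": finger opening in m.
Only numpy, scipy, OpenCV 4.12 (cv2) and the standard library are available. Lean on these libraries where they do the work, as an engineer would, in place of code of your own. Each camera call takes 0.05 s, during which the arm holds its last target. There are 200 camera calls.

### The job

Check-weigh the grey castor wheel: keeping it lying flat, slide it along the run-in deck and under the bridge bar until it rests by itself, centred in the yellow ring on the sprung pan, without bearing down on the pan. Once the wheel sits still there, press the green button on the read-out console fully down to record the weight and let it go. Leave the nut tray, the stack of black wheels and the brass check weight where they are.

Things in the scene. Friction and masses are not known exactly. Their poses are not given: they have to be found in the camera images.
- wheel: the castor wheel to weigh: grey tyre, black five-spoke hub with an orange centre, lying flat, 125 mm diameter, 32 mm high, too wide to grasp, solid to pushing at every height (no open holes), about 0.45 kg. Origin: centre of its underside; z up. It starts on the run-in deck.
- scale: fixed weighing station, turned by up to 17 degrees. Origin on the table; z up, wheels run along its own -y. Its run-in deck is a flat aluminium plate, top 45 mm above the origin, spanning x -125 to 125 mm and y -42 to 220 mm, with no side walls (a thin yellow painted line along each side). The sprung pan is centred at x 0, y -120 mm.
- bridge (a point): middle of the underside of the blue bridge bar over the far half of the pan (scale frame: x 0, y -152 mm, 97 mm above the table). The bar is 30 mm wide in y and 18 mm thick, with a black code reader (60 mm wide, 12 mm high) on top; its two posts, 18 mm wide, leave a clear gap of 206 mm.
- pan_centre (a point): centre of the pan's upper face (small dark cross). The pan is a rimless steel plate 150 x 150 mm, sides along the scale's x and y, beginning 3 mm beyond the deck's end and 1 mm below it when unloaded. A painted yellow ring, inner diameter 125 mm (as the wheel), outer 142 mm, is centred on it, so a centred wheel shows an even yellow border.
- pan (a joint): travel of the sprung pan, m: 0 unloaded, growing as it sinks straight down (about 3 to 5 mm under the wheel alone); bottom stop at 0.012.
- console: fixed read-out console, grey box 130 mm in x, 110 mm in y, 40 mm high, with a black display block 85 mm wide to 70 mm height along its far (+x) side, from x 25 to 65 mm. Origin: centre of its underside. The green button is at x -28 mm, y 0. It may stand on either side of the scale.
- record_top (a point): centre of the top of the green button (40 mm diameter) on the console; it moves down with the button.
- record (a joint): travel of the green button, m: 0 released, 0.006 fully down (about 5 N); springs back.
- tray: bystander: black open tray of nuts, 130 x 110 x 40 mm, origin under its centre.
- hubs: bystander: stack of three small black wheels, 100 mm diameter, 78 mm high, one piece, origin under its centre.
- check_weight: bystander: brass check weight with a knob, 52 mm diameter, 74 mm high, origin under its centre.
Mind the look-alikes: they are no part of the job. What is shaped like the wheel but brown or purple is not meant.

How it is judged:
On the way, in this order (a step that is already met when the one before it is completed fails the run):
1. the wheel rests flat and still on the pan, centred, with the gripper off it (horizontal distance between wheel and pan_centre below 0.009 m and angle between wheel's own z axis and vertical below 0.05 rad and z of wheel in the frame of pan_centre below 0.004 m and value of joint pan above 0.002 m and linear speed of wheel below 0.01 m/s and contact force between each of the arm, the fingers and wheel below 0.1 N), for 0.3 s.
2. the green button is pressed fully down with the wheel on the pan (horizontal distance between wheel and pan_centre below 0.009 m and angle between wheel's own z axis and vertical below 0.05 rad and z of wheel in the frame of pan_centre below 0.004 m and value of joint pan above 0.002 m and linear speed of wheel below 0.01 m/s and value of joint record above 0.0045 m), for 0.05 s.
At the end, for the whole second after the job is handed in: the wheel lies flat (within 3 degrees) and still on the pan, its centre within 9 mm of the pan's centre, with the pan sunk by its weight (more than 2 mm); the button is up again (travel under 2 mm); the tray, the stack and the check weight are within 30 mm of where they started (horizontal distance between wheel and pan_centre below 0.009 m and angle between wheel's own z axis and vertical below 0.05 rad and z of wheel in the frame of pan_centre below 0.004 m and value of joint pan above 0.002 m and linear speed of wheel below 0.01 m/s and value of joint record below 0.002 m and angular speed of wheel below 0.1 rad/s and distance of each of tray, hubs, check_weight from where it was at the start of the episode below 0.03 m); the robot touches nothing.
It fails at once if the pan is forced down close to its bottom stop (value of joint pan above 0.0105 m).
It fails at once if the wheel is tipped up by more than about 20 degrees (angle between wheel's own z axis and vertical above 0.35 rad).
It fails at once if a bystander is shoved by more than 30 mm (distance of any of tray, hubs, check_weight from where it was at the start of the episode above 0.03 m).
It also fails if it takes over 51 s, if anything falls off the work surface, if the arm or the gripper's body presses on something with over 40 N, if the wrist force passes 120 N, or if a joint passes its speed limit or range.

## Working session

There is one attempt and no reset: what is moved stays moved. The work goes in short steps, Python scripts to look and compute and a shell command to move; the robot and the scene stay as the last step left them, time stands still between calls to the robot, and variables do not carry over. Pictures are saved under pics/ and viewed, about 8 in all and at most 12, crops included, and the job is handed in when it is done.

```bash
ls; mkdir -p pics; cat > h.py <<'E'
import numpy as np, cv2
from station import robot
def ray(cam,u,v):
    c=robot.get_calibration(cam);T=np.array(c["world_from_camera"])
    d=T[:3,:3]@np.array([(u-c["cx"])/c["fx"],(v-c["cy"])/c["fy"],1.]);return T[:3,3],d
def at(cam,u,v,z):
    o,d=ray(cam,u,v);return o+d*(z-o[2])/d[2]
def px(cam,p):
    c=robot.get_calibration(cam);T=np.linalg.inv(np.array(c["world_from_camera"]))
    q=T[:3,:3]@np.array(p)+T[:3,3];return np.array([c["fx"]*q[0]/q[2]+c["cx"],c["fy"]*q[1]/q[2]+c["cy"]])
E
python3 - <<'E'
from h import *
t=robot.get_image("top");s=robot.get_image("side")
cv2.imwrite("pics/top0.png",t);cv2.imwrite("pics/side0.png",s)
for cam in("top","side"):
    c=robot.get_calibration(cam);print(cam,c["fx"],np.round(c["world_from_camera"],3).tolist())
for n in("wheel","scale","bridge","console","record_top","pan","tray","hubs","check_weight"):
    for cam in("top","side"):
        try:
            for r in robot.trace(cam,n)[:3]: print(n,cam,round(r["confidence"],2),np.round(r["box"],1))
        except Exception as e: print(n,cam,e)
s=robot.sense();print(s["t"],s["tool_pos"],s["ee_rot"],s["force"])
E
```

```text
pics
top 451.1251592445197 [[0.001, -0.999, 0.049, 0.473], [-1.0, -0.001, -0.011, 0.006], [0.011, -0.049, -0.999, 1.295], [0.0, 0.0, 0.0, 1.0]]
side 417.51284810520696 [[-0.965, -0.16, 0.208, 0.32], [-0.263, 0.585, -0.767, 0.796], [0.001, -0.795, -0.607, 0.726], [0.0, 0.0, 0.0, 1.0]]
wheel top 0.83 [246.4 209.4  45.9  45.4]
wheel top 0.77 [280.2 117.8  42.2  41.1]
wheel top 0.75 [230.6 293.4  44.8  42.1]
wheel side 0.91 [268.8 253.2  54.5  37.1]
wheel side 0.86 [185.8 225.9  47.5  35.6]
wheel side 0.71 [364.1 301.9  56.9  48.5]
scale top 0.57 [283.2 200.4 159.1 115.2]
scale side 0.62 [264.4 232.2 115.9 138.4]
scale side 0.49 [331.1 157.   44.7  37.8]
bridge top 0.58 [282.9 201.2 159.1 113.7]
bridge side 0.63 [265.9 232.2 116.7 129. ]
console top 0.73 [432.6 233.1  44.8  48.5]
console side 0.97 [331.3 157.4  42.8  38.8]
record_top side 0.51 [342.6 152.9   6.2   3.8]
pan side 0.45 [163.7 326.   59.   63.2]
tray top 0.72 [139.4 226.9  43.7  49.8]
tray top 0.44 [247.1 207.4  47.1  45.4]
tray top 0.22 [158.3 153.6  43.7  42.2]
tray side 0.93 [242.8 380.6  88.2  73.1]
tray side 0.53 [330.2 157.8  45.7  37. ]
hubs top 0.66 [159.2 152.6  44.3  43.8]
hubs side 0.59 [161.1 327.4  56.9  60.5]
check_weight top 0.62 [410.5 157.2  22.8  21.5]
check_weight side 0.69 [266.4 155.9  14.9  25.6]
1.0 [ 0.19135559 -0.62120063  0.25032732] [ 2.16550771  1.57074975 -0.67732623] [ 0.17240165  0.62278257 -0.12416746]
```

View pics/top0.png

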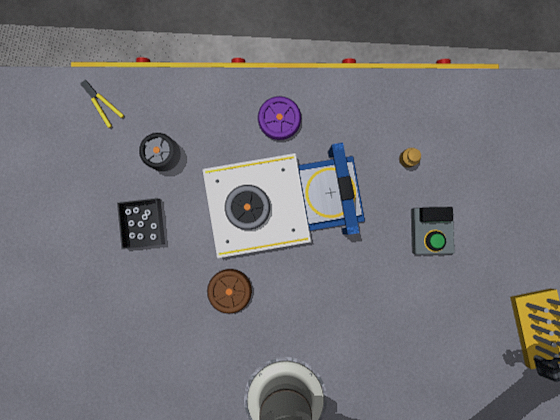

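View pics/side0.png

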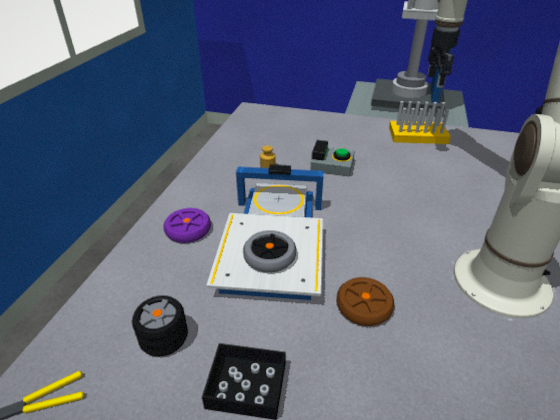

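Top view: the scale's deck is at (205–310, 155–257), with the grey wheel at (247,207), the pan cross at (331,192), the bridge at about (345,190) and the green button at (436,240). Pushing towards the pan is world −y with a little +x. Next I'll fit the scale pose.

```bash
cat >> h.py <<'E'
from scipy.optimize import least_squares
from scipy.spatial.transform import Rotation as Ro
def blob(m,near,r):
    n,l,s,c=cv2.connectedComponentsWithStats(m.astype(np.uint8))
    k=[i for i in range(1,n) if np.hypot(*(c[i]-near))<r and s[i,4]>4]
    return c[max(k,key=lambda i:s[i,4])] if k else None
def orange(cam,near,r=15):
    h=cv2.cvtColor(robot.get_image(cam),cv2.COLOR_BGR2HSV)
    return blob((h[...,0]>4)&(h[...,0]<18)&(h[...,1]>170)&(h[...,2]>110),near,r)
def tri(a,b):
    oa,da=ray("top",*a);ob,db=ray("side",*b)
    t=np.linalg.lstsq(np.c_[da,-db],ob-oa,rcond=None)[0]
    pa,pb=oa+da*t[0],ob+db*t[1];return (pa+pb)/2,np.linalg.norm(pa-pb)
E
python3 - <<'E'
from h import *
top=robot.get_image("top")
quad={}
for cam,seed in(("top",(262,170)),("side",(250,230))):
    im=robot.get_image(cam);h=cv2.cvtColor(im,cv2.COLOR_BGR2HSV)
    # deck: bright & unsaturated or yellow lines
    m=((h[...,2]>150)).astype(np.uint8)
    x0,y0,x1,y1=(195,145,313,265) if cam=="top" else (205,205,330,300)
    w=np.zeros_like(m);w[y0:y1,x0:x1]=m[y0:y1,x0:x1]
    n,l,s,c=cv2.connectedComponentsWithStats(w)
    k=1+np.argmax(s[1:,4]);cs,_=cv2.findContours((l==k).astype(np.uint8),cv2.RETR_EXTERNAL,cv2.CHAIN_APPROX_NONE)
    hull=cv2.convexHull(max(cs,key=cv2.contourArea))
    for e in np.arange(1,15,.5):
        q=cv2.approxPolyDP(hull,e,True)
        if len(q)<=4:break
    q=q[:,0].astype(float);print(cam,q.tolist());quad[cam]=q
    for u in q: print(np.round(at(cam,*u,.045),4))
C=np.array([[-.125,-.042],[.125,-.042],[.125,.22],[-.125,.22]])
def W(p,P): c,s=np.cos(p[2]),np.sin(p[2]);return np.array(P)@np.array([[c,s],[-s,c]])+p[:2]
def fit(cams):
    def f(p):
        r=[]
        for cam in cams:
            for X in W(p,C):
                u=px(cam,[*X,.045]);d=quad[cam]-u;r+=list(d[np.argmin((d**2).sum(1))])
            if cam=="top":
                r+=list(px(cam,[*W(p,[[0,-.12]])[0],.044])-[331,192])
            else: r+=list(px(cam,[*W(p,[[0,-.12]])[0],.044])-[279,199])
        return r
    q0=at("top",331,192,.044);b=at("top",261,206,.045);d=b-q0;yaw=np.arctan2(d[1],d[0])-np.pi/2
    p0=[*(q0[:2]+d[:2]/np.linalg.norm(d[:2])*.12),yaw]
    s=least_squares(f,p0,loss="soft_l1");return s.x,np.round(s.fun,1)
for cams in(["top"],["side"],["top","side"]):
    p,r=fit(cams);print(cams,np.round(p,4),np.degrees(p[2]),r,"pan",np.round(W(p,[[0,-.12]]),4))
wt=orange("top",(247,207));ws=orange("side",(269,246));print("wheel",wt,ws,tri(wt,ws),at("top",*wt,.077),at("side",*ws,.077))
g={}
for cam,nr in(("top",(436,240)),("side",(342,154))):
    h=cv2.cvtColor(robot.get_image(cam),cv2.COLOR_BGR2HSV)
    g[cam]=blob((h[...,0]>45)&(h[...,0]<85)&(h[...,1]>120)&(h[...,2]>60),nr,15)
print("btn",g,tri(g["top"],g["side"]))
for z in(.045,.05,.055): print(z,at("top",*g["top"],z),at("side",*g["side"],z))
s=robot.sense();print(Ro.from_euler("xyz",s["ee_rot"]).as_matrix().round(3))
v=np.hstack([cv2.resize(top[130:270,200:370],None,fx=3,fy=3,interpolation=2)]);cv2.imwrite("pics/c1.png",v)
E
```

```text
top [[295.0, 153.0], [310.0, 241.0], [218.0, 258.0], [202.0, 170.0]]
[ 0.6908 -0.0272  0.045 ]
[ 0.4457 -0.0687  0.045 ]
[0.3988 0.1851 0.045 ]
[0.6425 0.2315 0.045 ]
side [[329.0, 207.0], [329.0, 299.0], [205.0, 299.0], [206.0, 205.0]]
[ 0.4354 -0.1201  0.045 ]
[0.3782 0.2013 0.045 ]
[0.6308 0.2704 0.045 ]
[ 0.763  -0.0399  0.045 ]
['top'] [ 0.5604 -0.008   0.1808] 10.357118060713285 [-1.1 -0.2  0.1  0.1 -0.2  0.5  0.3 -0.3 -0.5 -0.1] pan [[ 0.582 -0.126]]
['side'] [0.549  0.0118 0.213 ] 12.203140070547484 [  4.4 -14.2 -23.5 -13.   -5.9   5.4   0.9   0.5  -0.4   3.4] pan [[ 0.5744 -0.1055]]
['top', 'side'] [ 0.5597 -0.007   0.1806] 10.349707469939542 [ -0.8  -0.5   0.5  -0.2   0.1   0.2   0.7  -0.6  -0.9   0.2   6.6 -10.2
 -23.   -7.3  -1.9  14.3   7.6   6.8  -0.9  -0.9] pan [[ 0.5812 -0.125 ]]
wheel [246.59259259 206.74074074] [269.375 245.275] (array([0.53831191, 0.10451817, 0.07524141]), np.float64(0.0008631354888804461)) [0.53863699 0.10448113 0.077     ] [0.53729606 0.10631659 0.077     ]
btn {'top': array([437.05747126, 240.56321839]), 'side': array([341.66666667, 152.12345679])} (array([ 0.44716946, -0.4190485 ,  0.05199201]), np.float64(3.844406257418325e-06))
0.045 [ 0.44702573 -0.42143952  0.045     ] [ 0.44848232 -0.43164837  0.045     ]
0.05 [ 0.44712987 -0.41972947  0.05      ] [ 0.44754215 -0.42263855  0.05      ]
0.055 [ 0.44723402 -0.41801942  0.055     ] [ 0.44660199 -0.41362872  0.055     ]
[[ 0.     0.294 -0.956]
 [-0.    -0.956 -0.294]
 [-1.     0.    -0.   ]]
```

View pics/c1.png

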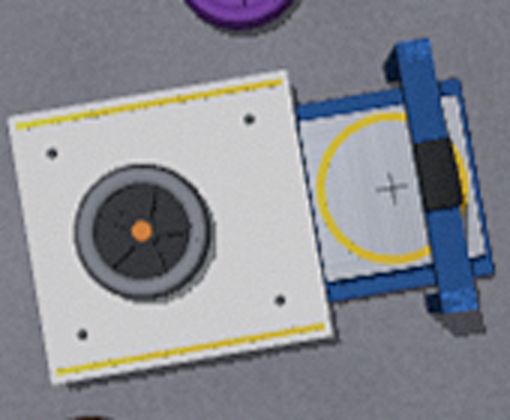

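```bash
python3 -m jog '0 -43 -35 -10 0 0;0 -43 -35 -10 0 0;0 -43 -35 -10 0 0;0 -43 -35 -10 0 0;0 -43 -35 -10 0 0;0 -43 -35 -10 0 0;0 -43 -35 -10 0 0;0 -43 -35 -10 0 0;0 -43 -35 -10 0 0;0 -43 -35 -10 0 0;0 -43 -35 -10 0 0;0 -43 -35 -10 0 0' 1
cat >> h.py <<'E'
def goto(p,yaxis):
    s=robot.sense();R=Ro.from_euler("xyz",s["ee_rot"]).as_matrix()
    y=np.array([*yaxis,0.]);y/=np.linalg.norm(y);x=np.array([0,0,-1.]);T=np.c_[x,y,np.cross(x,y)]
    print("t",round(s["t"],2),"pos",np.round(s["tool_pos"],4),"F",np.round(s["force"],2),"shift cm",np.round(R.T@(np.array(p)-s["tool_pos"])*100,2),"turn",np.round(np.degrees(Ro.from_matrix(R.T@T).as_rotvec())/5,2),"gap",s["finger_gap"])
SX=np.array([np.cos(.1808),np.sin(.1808)]);SY=np.array([-SX[1],SX[0]]);PAN=np.array([.5815,-.1255])
E
python3 - <<'E'
from h import *
goto([.5218,.2012,.25],SX); print(robot.sense()["qpos"],robot.finger_overhang)
E
```

```text
t: 2.55
tool_pos: [0.4015, -0.1013, 0.2512]
ee_rot: [2.077, 1.568, 0.116]
force: [-0.1, 0.7, 0.5]
finger_gap: 0.0854
t 2.55 pos [ 0.4015 -0.1013  0.2512] F [-0.07  0.66  0.51] shift cm [  0.17  -0.36 -32.55] turn [-6.54 -0.01 -0.03] gap 0.08537155552640213
[ 1.13044248  0.1060559  -0.98702233  2.09217637  0.10493868  0.99064379
 -0.30115922] 0.019
```

```bash
python3 -m jog '0 -0.36 -32.55 -6.54 0 0;0 -0.36 -32.55 -6.54 0 0;0 -0.36 -32.55 -6.54 0 0;0 -0.36 -32.55 -6.54 0 0;0 -0.36 -32.55 -6.54 0 0;0 -0.36 -32.55 -6.54 0 0;0 -0.36 -32.55 -6.54 0 0;8 -0.36 -32.55 -6.54 0 0;13 -0.36 -32.55 -6.54 0 0;14 -0.36 -32.55 -6.54 0 0;14 -0.36 -32.55 -6.54 0 0' 1
python3 - <<'E'
from h import *
goto([*(PAN+SY*.332),.074],SX); print(robot.sense()["qpos"])
p=robot.sense()["tool_pos"];print([px("side",p-[0,0,d]).round(1) for d in(0,.006,.019)])
s=robot.get_image("side");u=px("side",p).astype(int)
cv2.imwrite("pics/s2.png",cv2.resize(s[u[1]-90:u[1]+80,u[0]-110:u[0]+90],None,fx=3,fy=3,interpolation=2));print(u)
E
```

```text
t: 3.65
tool_pos: [0.5189, 0.1913, 0.1051]
ee_rot: [-1.368, 1.56, -2.767]
force: [-0.3, -0.4, 1.1]
finger_gap: 0.0852
t 3.65 pos [0.5189 0.1913 0.1051] F [-0.34 -0.4   1.1 ] shift cm [ 3.1   0.48 -0.92] turn [-0.11  0.02  0.12] gap 0.08521961934916861
[ 0.26505718  0.67089279 -0.88117414  1.88763939  0.65053656  0.91098282
 -0.76543269]
[array([266. , 262.9]), array([266.1, 265. ]), array([266.2, 269.3])]
[265 262]
```

View pics/s2.png

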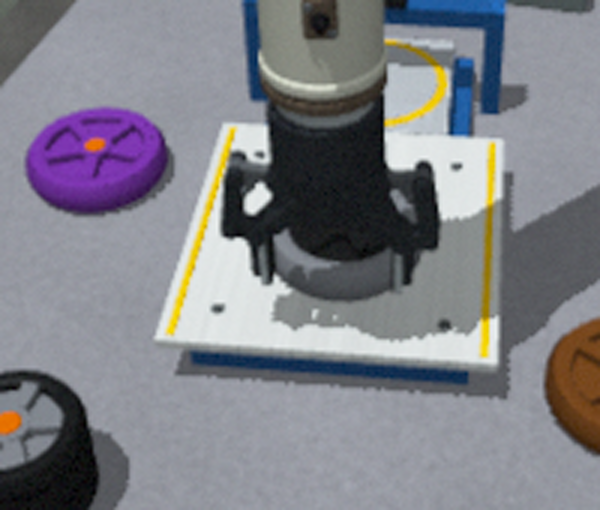

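```bash
python3 -m jog '0 0 0 0 0 0;0 0 0 0 0 0;0 0 0 0 0 0' 1
python3 - <<'E'
from h import *
goto([*(PAN+SY*.332),.068],SX)
E
```

```text
t: 4.0
tool_pos: [0.5241, 0.1944, 0.1126]
ee_rot: [1.597, 1.567, 0.198]
force: [-0.0, 0.7, -0.2]
finger_gap: 0.0855
t 4.0 pos [0.5241 0.1944 0.1126] F [-0.03  0.69 -0.23] shift cm [ 4.46 -0.13 -0.69] turn [-0.11 -0.   -0.05] gap 0.08551045181160956
```

```bash
python3 -m jog '1 -0.13 -0.69 -0.11 0 -0.05;2.5 -0.13 -0.69 -0.11 0 -0.05;3.6 -0.13 -0.69 -0.11 0 -0.05;4.2 -0.13 -0.69 -0.11 0 -0.05;4.46 -0.13 -0.69 -0.11 0 -0.05;4.46 -0.13 -0.69 -0.11 0 -0.05;4.46 -0.13 -0.69 -0.11 0 -0.05;4.46 -0.13 -0.69 -0.11 0 -0.05' 1
python3 - <<'E'
from h import *
goto([*(PAN+SY*(.046+.011)),.068],SX)
p=robot.sense()["tool_pos"]
for d in(0,.006,.013,.019):
  print(d,[px("side",p+[*(SX*k*.05-SY*0),-d]).round(1) for k in(-1,1)])
s=robot.get_image("side");cv2.imwrite("pics/s3.png",cv2.resize(s[215:305,210:330],None,fx=6,fy=6,interpolation=2))
E
```

```text
t: 4.8
tool_pos: [0.5204, 0.2009, 0.0661]
ee_rot: [-1.625, 1.567, -3.015]
force: [0.1, 0.0, 0.8]
finger_gap: 0.0855
t 4.8 pos [0.5204 0.2009 0.0661] F [0.11 0.05 0.84] shift cm [-0.19  0.14 27.5 ] turn [ 0.   -0.    0.04] gap 0.08550576601650445
0 [array([287.6, 280.3]), array([241.5, 277.4])]
0.006 [array([287.6, 282.2]), array([241.6, 279.3])]
0.013 [array([287.5, 284.5]), array([241.8, 281.5])]
0.019 [array([287.5, 286.4]), array([242. , 283.4])]
```

View pics/s3.png

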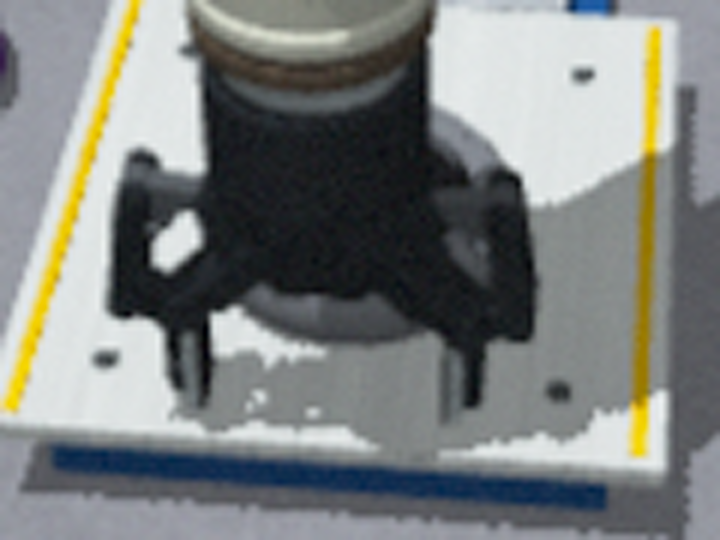

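```bash
python3 -m jog '-0.1 0.14 1 0 0 0;-0.1 0.14 2 0 0 0;-0.1 0.14 2.8 0 0 0;-0.1 0.14 3.6 0 0 0;-0.1 0.14 4.4 0 0 0;-0.1 0.14 5.2 0 0 0;-0.1 0.14 6.2 0 0 0;-0.1 0.14 7.2 0 0 0;-0.1 0.14 8.4 0 0 0;-0.1 0.14 9.6 0 0 0;-0.1 0.14 10.8 0 0 0;-0.1 0.14 12 0 0 0' 1 
python3 -m jog '0 0 1.2 0 0 0;0 0 2.4 0 0 0;0 0 3.6 0 0 0;0 0 4.8 0 0 0;0 0 6 0 0 0;0 0 7.2 0 0 0;0 0 8.4 0 0 0;0 0 9.4 0 0 0;0 0 10.2 0 0 0;0 0 10.8 0 0 0;0 0 11.2 0 0 0;0 0 11.2 0 0 0' 1
python3 - <<'E'
from h import *
goto([*(PAN+SY*(.046+.011)),.067],SX)
t=robot.get_image("top");s=robot.get_image("side")
a=cv2.resize(t[130:250,240:380],(560,480),interpolation=2);b=cv2.resize(s[130:290,200:360],(480,480),interpolation=2)
cv2.imwrite("pics/s4.png",cv2.resize(np.hstack([a[:, :400],b[:,:400]]),None,fx=1,fy=1))
E
```

```text
t: 6.05
tool_pos: [0.5432, 0.0817, 0.0667]
ee_rot: [-1.559, 1.566, -2.949]
force: [-0.3, 2.8, -0.4]
finger_gap: 0.0855
t: 7.25
tool_pos: [0.5633, -0.0282, 0.0666]
ee_rot: [-1.416, 1.566, -2.807]
force: [0.0, 1.7, 0.8]
finger_gap: 0.0854
t 7.25 pos [ 0.5633 -0.0282  0.0666] F [0.03 1.73 0.83] shift cm [-0.04  0.04  4.2 ] turn [-0.01  0.01  0.05] gap 0.08544142855746087
```

View pics/s4.png

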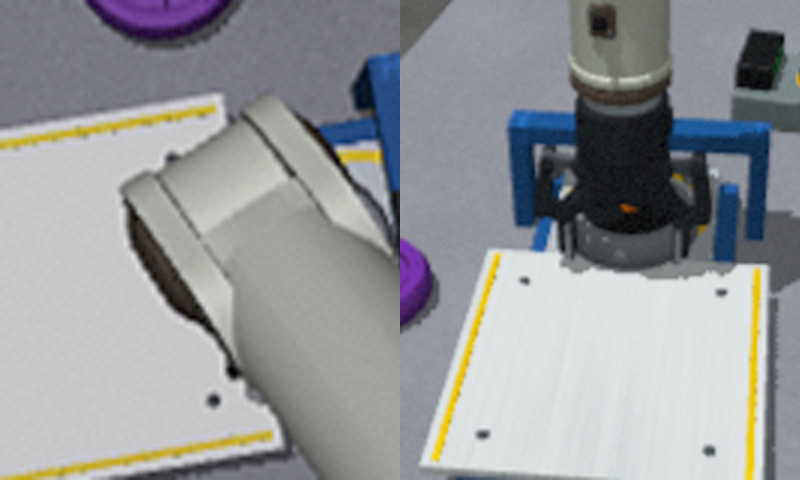

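```bash
python3 -m jog '0 0.04 0.5 0 0 0;0 0.04 1 0 0 0;0 0.04 1.5 0 0 0;0 0.04 2 0 0 0;0 0.04 2.4 0 0 0;0 0.04 2.7 0 0 0;0 0.04 3 0 0 0;0 0.04 3.2 0 0 0;0 0.04 3.4 0 0 0;0 0.04 3.4 0 0 0;0 0.04 3.4 0 0 0' 1
python3 -m jog '0 0 -1 0 0 0;0 0 -3 0 0 0;0 0 -6 0 0 0;0 0 -10 0 0 0;0 0 -15 0 0 0;0 0 -15 0 0 0;0 0 -15 0 0 0' 1
python3 - <<'E'
from h import *
goto([*(PAN+SY*(.046+.011)),.067],SX)
t=robot.get_image("top");s=robot.get_image("side")
for c in("top","side"): 
  h=cv2.cvtColor(robot.get_image(c),cv2.COLOR_BGR2HSV)
for cam,near in(("top",px("top",[*PAN,.072])),("side",px("side",[*PAN,.072]))):
  o=orange(cam,near,20);print(cam,near,o, None if o is None else [((at(cam,*o,z)[:2]-PAN)@np.c_[SX,SY]*1000).round(1) for z in(.070,.074)])
a=cv2.resize(t[150:230,290:370],(400,400),interpolation=2);b=cv2.resize(s[150:230,240:320],(400,400),interpolation=2)
cv2.imwrite("pics/s5.png",np.hstack([a,b]))
E
```

```text
t: 8.45
tool_pos: [0.5698, -0.061, 0.0667]
ee_rot: [-1.465, 1.566, -2.854]
force: [-0.2, 1.1, -1.8]
finger_gap: 0.0854
t: 9.15
tool_pos: [0.5424, 0.0894, 0.0672]
ee_rot: [-1.581, 1.567, -2.965]
force: [-0.4, -2.1, -0.7]
finger_gap: 0.0853
t 9.15 pos [0.5424 0.0894 0.0672] F [-0.36 -2.12 -0.65] shift cm [ 0.02 -0.1  16.15] turn [ 0.06 -0.    0.04] gap 0.08530869411853216
top [331.36699637 191.22351772] [328.08333333 191.02777778] [array([2.3, 8.5]), array([2. , 8.9])]
side [277.98752414 189.7660593 ] None None
```

View pics/s5.png

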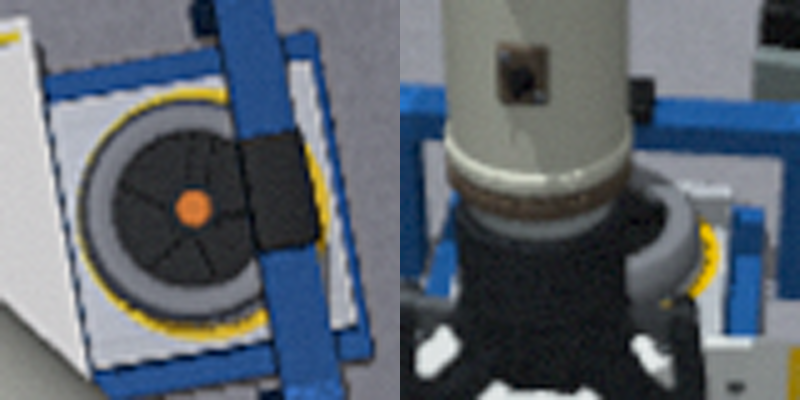

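The wheel is on the pan. The ring border is thin on the left and thick on the right, about 8 mm short in y as intended. I'll refine the ring centre from the unoccluded first picture.

```bash
python3 - <<'E'
from h import *
im=cv2.imread("pics/top0.png")
f=cv2.resize(im[170:215,300:350],None,fx=8,fy=8,interpolation=2)
h=cv2.cvtColor(im,cv2.COLOR_BGR2HSV)
m=(h[...,0]>18)&(h[...,0]<35)&(h[...,1]>90)&(h[...,2]>120)
v,u=np.nonzero(m);k=(u>300)&(u<360)&(v>160)&(v<225);P=np.array([at("top",a,b,.044)[:2] for a,b in zip(u[k],v[k])])
s=least_squares(lambda c:np.hypot(*(P-c).T)-.06675,PAN,loss="soft_l1",f_scale=.003)
print("ring",s.x,(s.x-PAN)@np.c_[SX,SY]*1000,len(P),np.std(s.fun))
g=cv2.cvtColor(im,cv2.COLOR_BGR2GRAY)[184:201,322:338].astype(float)
w=np.clip(np.median(g)-25-g,0,None);vv,uu=np.mgrid[184:201,322:338]
c=np.array([(w*uu).sum(),(w*vv).sum()])/w.sum();X=at("top",*c,.044)[:2];print("cross",c,(X-PAN)@np.c_[SX,SY]*1000)
for cam in["side"]:
  im=cv2.imread("pics/side0.png");g=cv2.cvtColor(im,cv2.COLOR_BGR2GRAY)[193:206,270:289].astype(float);w=np.clip(np.median(g)-25-g,0,None);vv,uu=np.mgrid[193:206,270:289]
  c=np.array([(w*uu).sum(),(w*vv).sum()])/w.sum();X=at(cam,*c,.044)[:2];print("cross side",c,(X-PAN)@np.c_[SX,SY]*1000)
# wheel outline in current top image
o=orange("top",(328,191),10);print(o,(at("top",*o,.071)[:2]-PAN)@np.c_[SX,SY]*1000)
E
```

```text
ring [ 0.58148751 -0.12578356] [-0.06327459 -0.27668822] 295 0.002194832496443179
cross [330.37751678 192.46308725] [-1.01172854 -0.05955996]
cross side [279.69736842 197.60087719] [-4.50479745 -2.28607769]
[328.29411765 191.08823529] [1.92531623 8.05793018]
```

```bash
python3 -m jog '0 -0.3 4 0 0 0;0 -0.3 8 0 0 0;0 -0.3 11 0 0 0;0 -0.3 13 0 0 0;0 -0.3 14 0 0 0;0 -0.3 14.6 0 0 0;0 -0.3 15 0 0 0;0 -0.3 15.3 0 0 0;0 -0.3 15.5 0 0 0;0 -0.3 15.7 0 0 0;0 -0.3 15.8 0 0 0;0 -0.3 15.8 0 0 0' 1
python3 -m jog '0 0 0 0 0 0;0 0 -1 0 0 0;0 0 -3 0 0 0;0 0 -6 0 0 0;0 0 -10 0 0 0;0 0 -15 0 0 0;-4 0 -18 0 0 0;-8 0 -18 0 0 0;-12 0 -18 0 0 0;-12 0 -18 0 0 0;-12 0 -18 0 0 0' 1
python3 - <<'E'
from h import *
goto([.4472,-.419,.20],SX);print(robot.sense()["qpos"])
t=robot.get_image("top");s=robot.get_image("side")
for cam in("top","side"):
  o=orange(cam,px(cam,[*PAN,.072]),20);print(cam,o, None if o is None else ((at(cam,*o,.072)[:2]-PAN)@np.c_[SX,SY]*1000).round(1))
a=cv2.resize(t[150:230,290:370],(400,400),interpolation=2);b=cv2.resize(s[150:230,240:320],(400,400),interpolation=2)
cv2.imwrite("pics/s6.png",np.hstack([a,b]))
E
```

```text
t: 10.7
tool_pos: [0.5683, -0.0687, 0.0668]
ee_rot: [-1.635, 1.567, -3.024]
force: [1.1, 2.1, -0.3]
finger_gap: 0.0854
t: 11.8
tool_pos: [0.5367, 0.1078, 0.1875]
ee_rot: [-0.969, 1.568, -2.36]
force: [-0.8, -0.4, -0.5]
finger_gap: 0.0854
t 11.8 pos [0.5367 0.1078 0.1875] F [-0.81 -0.45 -0.53] shift cm [ -1.11 -18.26  50.22] turn [-0.    0.02  0.03] gap 0.08541496696457263
[ 0.50497495  0.55408222 -0.98456286  1.8549355   0.5382071   1.029681
 -0.52214106]
top [330.91176471 191.79411765] [-1.3  1.5]
side [277.86666667 191.2       ] [-0.3  7. ]
```

View pics/s6.png

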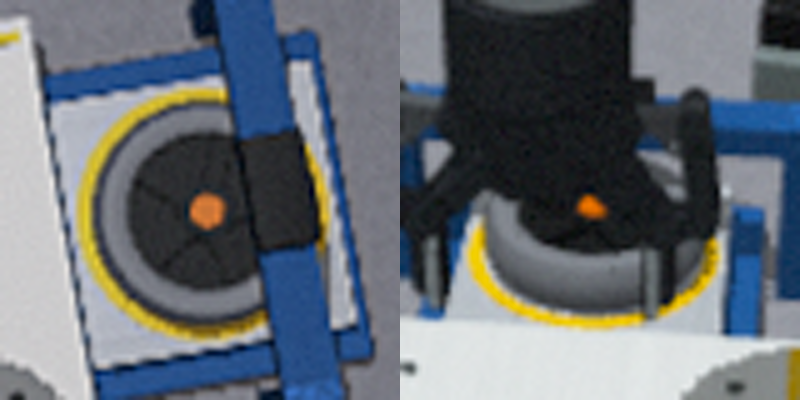

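The wheel is centred, with an even yellow border and about 2 mm of offset. Now the button, with the gripper shut.

```bash
python3 -m jog '-4 -2 4 0 0 0;-4 -4 9 0 0 0;-4 -6 14 0 0 0;-4 -8 19 0 0 0;-4 -10 24 0 0 0;-4 -11 28 0 0 0;-4 -12 32 0 0 0;-4 -14 36 0 0 0;-4 -16 41 0 0 0;-4 -18 46 0 0 0;-4 -18.2 50 0 0 0;-4 -18.2 50.2 0 0 0' 0
python3 -m jog '0 0 0 0 0 0;0 0 0 0 0 0;0 0 0 0 0 0' 0
python3 - <<'E'
from h import *
goto([.4472,-.419,.085],SX)
E
```

```text
t: 13.2
tool_pos: [0.4443, -0.4267, 0.225]
ee_rot: [-1.517, 1.564, -2.918]
force: [0.1, 0.9, -0.7]
finger_gap: 0.0001
t: 13.5
tool_pos: [0.4484, -0.4163, 0.2273]
ee_rot: [-1.763, 1.566, 3.134]
force: [-0.4, -0.8, 0.2]
finger_gap: 0.0001
t 13.5 pos [ 0.4484 -0.4163  0.2273] F [-0.38 -0.84  0.15] shift cm [14.23 -0.1   0.26] turn [ 0.04 -0.01  0.05] gap 0.00014519450346500077
```

```bash
python3 -m jog '4 -0.1 0.26 0 0 0;8 -0.1 0.26 0 0 0;11 -0.1 0.26 0 0 0;13.2 -0.1 0.26 0 0 0;14.2 -0.1 0.26 0 0 0;14.2 -0.1 0.26 0 0 0;14.2 -0.1 0.26 0 0 0' 0
python3 - <<'E'
from h import *
goto([.4472,-.419,.071],SX)
t=robot.get_image("top");s=robot.get_image("side")
for cam in("top","side"):
  o=orange(cam,px(cam,[*PAN,.072]),20);print(cam,o, None if o is None else ((at(cam,*o,.072)[:2]-PAN)@np.c_[SX,SY]*1000).round(1))
a=cv2.resize(t[200:260,400:460],(400,400),interpolation=2);b=cv2.resize(s[125:185,310:370],(400,400),interpolation=2)
cv2.imwrite("pics/s7.png",np.hstack([a,b]))
E
```

```text
t: 14.2
tool_pos: [0.4477, -0.4211, 0.0867]
ee_rot: [-1.255, 1.567, -2.644]
force: [0.7, -0.1, 0.0]
finger_gap: -0.0001
t 14.2 pos [ 0.4477 -0.4211  0.0867] F [ 0.73 -0.15  0.01] shift cm [ 1.57 -0.01 -0.22] turn [0.01 0.01 0.04] gap -9.309926724989685e-05
top [330.90909091 191.6969697 ] [-1.   1.5]
side [278.65217391 190.60869565] [-2.2  4. ]
```

View pics/s7.png

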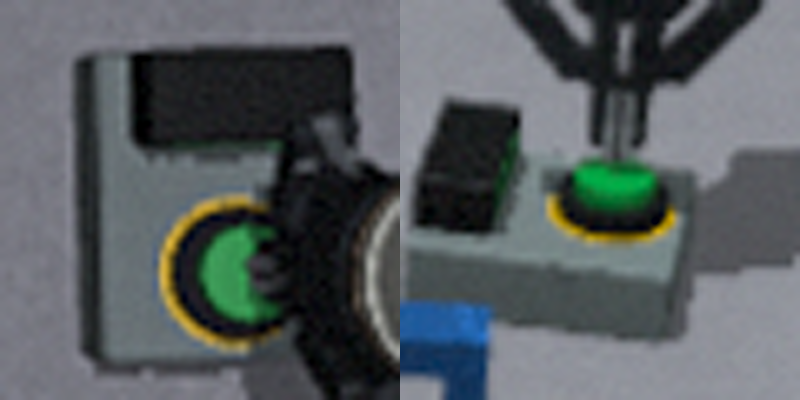

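The wheel is unchanged on the pan and the closed fingers are over the green button. Pressing stepwise.

```bash
python3 -m jog '0.6 0 0 0 0 0;1.1 0 0 0 0 0;1.5 0 0 0 0 0;1.7 0 0 0 0 0;1.9 0 0 0 0 0;2.1 0 0 0 0 0;2.1 0 0 0 0 0;2.1 0 0 0 0 0' 0
```

```text
t: 15.2
tool_pos: [0.448, -0.4223, 0.0738]
ee_rot: [-0.818, 1.561, -2.208]
force: [-20.2, 12.1, 68.6]
finger_gap: -0.0002
```

```bash
python3 -m jog '-0.4 0 0 0 0 0;-0.4 0 0 0 0 0' 0
python3 - <<'E'
from h import *
s0=robot.sense();print(s0["tool_pos"],s0["force"])
t=robot.get_image("top");s=robot.get_image("side")
a=cv2.resize(t[200:260,400:460],(400,400),interpolation=2);b=cv2.resize(s[125:185,310:370],(400,400),interpolation=2)
cv2.imwrite("pics/s8.png",np.hstack([a,b]))
E
```

```text
t: 15.4
tool_pos: [0.4478, -0.4222, 0.0744]
ee_rot: [-0.798, 1.564, -2.188]
force: [-12.1, 6.3, 44.2]
finger_gap: 0.0001
[ 0.44777419 -0.42224087  0.07436637] [-12.09077878   6.29851025  44.18297052]
```

View pics/s8.png

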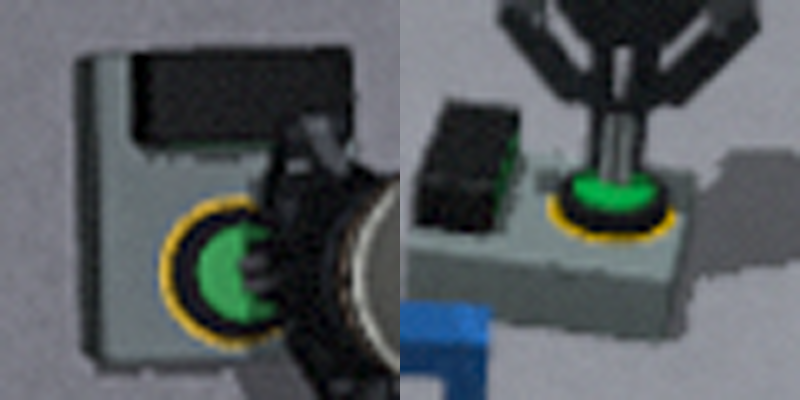

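The button is seen bottomed in its collar. Release and retreat.

```bash
python3 -m jog '-0.8 0 0 0 0 0;-1.6 0 0 0 0 0;-4 0 0 0 0 0;-8 0 0 0 0 0;-12 0 0 0 0 0;-14 0 3 0 0 0;-14 0 7 0 0 0;-14 0 10 0 0 0;-14 0 10 0 0 0;-14 0 10 0 0 0;-14 0 10 0 0 0' 0
python3 - <<'E'
from h import *
print(robot.sense()["tool_pos"],robot.sense()["force"])
t=robot.get_image("top");s=robot.get_image("side")
for cam in("top","side"):
  o=orange(cam,px(cam,[*PAN,.072]),20);print(cam,o, None if o is None else ((at(cam,*o,.072)[:2]-PAN)@np.c_[SX,SY]*1000).round(1))
for cam,n in(("top","tray"),("top","hubs"),("top","check_weight")): print(n,[np.round(r["box"],1) for r in robot.trace(cam,n)[:1]])
g={}
for cam,nr in(("top",(436,240)),("side",(342,154))):
    h=cv2.cvtColor(robot.get_image(cam),cv2.COLOR_BGR2HSV)
    g[cam]=blob((h[...,0]>45)&(h[...,0]<85)&(h[...,1]>120)&(h[...,2]>60),nr,15)
print(g)
a=cv2.resize(t[150:270,290:470],(600,400),interpolation=2);b=cv2.resize(s[125:225,235:375],(560,400),interpolation=2)
cv2.imwrite("pics/s9.png",cv2.resize(np.hstack([a,b]),(800,276)))
E
```

```text
t: 16.6
tool_pos: [0.4654, -0.5178, 0.2077]
ee_rot: [-1.991, 1.566, 2.904]
force: [0.0, 1.1, -0.4]
finger_gap: -0.0002
[ 0.46540473 -0.51781311  0.2077192 ] [ 0.01277063  1.11453773 -0.41465897]
top [330.91176471 191.79411765] [-1.3  1.5]
side [278.5        190.63636364] [-1.8  4.1]
tray [array([140.1, 224.9,  46.7,  49.9])]
hubs [array([138.1, 223.6,  49.8,  52.8])]
check_weight [array([410.2, 157.1,  23.3,  20. ])]
{'top': array([437.02298851, 240.55172414]), 'side': array([341.69512195, 152.17073171])}
```

View pics/s9.png

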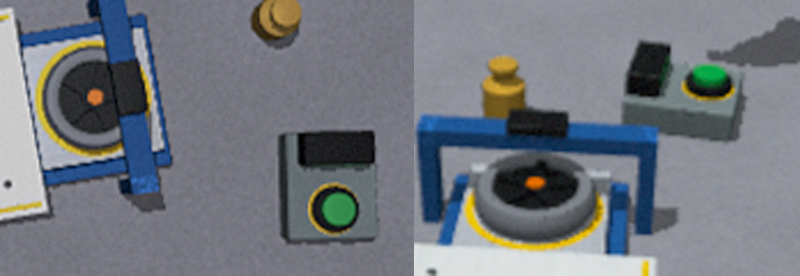

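```bash
python3 -c "
from station import robot
print(robot.job_done(),robot.sense()['t'])"
```

```text
the job is handed in; nothing more can be done
the job is handed in; nothing more can be done
```

I slid the wheel flat along the deck and under the bridge with the open fingers cradling it. I backed off to check, then made a short second push to centre it. Next I pressed the green button with the closed fingers, let it go, moved the arm clear and handed the job in at about 16.8 s of the 51 s allowed. No verdict was reported.

**Wheel:** In the last pictures it sat still on the pan, with an even yellow border. The top camera put it about 2 mm from the pan centre. The side camera read about 4.5 mm, or up to about 7 mm measured against its own view of the cross. I trusted the top view, since the side reading shifts a lot with assumed height. All readings are within the 9 mm limit. I could not measure how far the pan sank.

**Button:** It looked fully down in its collar while pressed, and its picture position afterwards matched the start, so it came back up. The press reached 69 N vertically (about 73 N total) at the wrist, harder than the roughly 5 N needed. That is under the 120 N wrist limit, and only the fingertips appeared to touch.

**Bystanders:** The tray and the check weight were found where they started. The network's final report for the black stack fell on the tray, so I have no numeric check on the stack. The arm was never near it.

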